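# Push the tote of long bars up its lane and park it behind the lip

## Task

Two totes of spacing metal wait at the foot of the two-lane wooden rack. Push the one that holds the long bars up the ramp of its own lane until it drops behind the steel lip and sits flat in the upper bay. Slide it, do not lift it, and leave the tote of small slugs where it stands.

Things in the scene. Friction and masses are not known exactly. Their poses are not given: they have to be found in the camera images.
- tote_bars: Open plywood tote 100 (x) x 74 (y) x 45 mm high, walls 5 mm, about 0.5 kg, blank steel plate on each end. Origin: centre of underside, z up. Holds four long dark bars standing side by side along its length, tops below its rim. Starts on the table in one of the two lanes, before the ramp, +x end towards the ramp: push its -x end wall. Stays where it is left, on the ramp too.
- tote_slugs: Open plywood tote 100 (x) x 74 (y) x 45 mm high, walls 5 mm, about 0.5 kg, blank steel plate on each end. Origin: centre of underside, z up. The same tote, but filled with many small square metal slugs; starts in the other lane. To be left alone.
- rack: Fixed wooden rack, two equal lanes. Origin: at table height at the ramps' foot, on the divider; x up the lanes, z up. Lanes 84 mm wide, centred at y = +46 and -46 mm, guide walls 18 mm high. x = -150 to 0 mm: bare table (z = 0). x = 0 to 130 mm: ramp rising straight to z = 32 mm. Then lip and level upper bay, floor z = 20 mm, to an end stop at x = 254 mm (z = 55 mm high; bay walls 48 mm).
- lip (a point): Steel lip across the top of both ramps; point at its top far edge, midway between the lanes: x = 138, z = 32 mm from the rack's origin. The bay floor behind is 12 mm lower. A tote tips over the lip once its middle is past it; its rear edge drops behind once its origin is 50 mm beyond this point. Parked, its origin is 50 to 66 mm beyond and 12 mm below.

How it is judged:
On the way:
1. the tote of bars is sliding up the ramp (x of tote_bars in the frame of rack between 0.03 and 0.14 m and z of tote_bars in the frame of rack below 0.045 m), for 0.1 s.
At the end, for the whole second after the job is handed in: The tote of bars sits flat (within about 3 degrees) and at rest on the floor of the upper bay, wholly behind the lip (its origin 184 to 208 mm up the lane from the ramp foot and 14 to 25 mm above the table); the tote of slugs is within 20 mm of where it started (x of tote_bars in the frame of rack between 0.184 and 0.208 m and z of tote_bars in the frame of rack between 0.014 and 0.025 m and angle between tote_bars's own z axis and vertical below 0.06 rad and linear speed of tote_bars below 0.02 m/s and distance of tote_slugs from where it was at the start of the episode below 0.02 m); the robot touches nothing.
It fails at once if the tote of bars is lifted: its underside's centre more than 60 mm above the table (height (world z) of tote_bars above 0.06 m).
It fails at once if the tote of slugs is moved by more than 20 mm (distance of tote_slugs from where it was at the start of the episode above 0.02 m).
It also fails if it takes over 45 s, if anything falls off the work surface, if the arm or the gripper's body presses on something with over 40 N, if the wrist force passes 120 N, or if a joint passes its speed limit or range.

## Robot

A 7-joint arm with a two-finger parallel gripper is mounted at the origin on the work surface. World frame = base frame: x ahead of the robot, y to its left, z up, the work surface at z = 0. Lengths are in m, angles in rad, forces in N, time in s.
With the tool pointing down it reaches from about 0.4 to 0.85 m from the base axis. Payload 10.4 kg.
Tool frame: the origin (TCP) lies between the finger pads; the fingertips stand ahead of it and the grasp point (between the pads) lies 5 mm behind it (manip.tip_extent is the z of the fingertips in the tool frame, in m); z points along the fingers, y is the line along which they close (so a half turn about z gives the same grasp; the last joint's range is limited). The gripper opens to 85 mm and grips with 20 to 120 N. Pads are 22 mm wide; open, the fingers measure 114 mm over their backs; the gripper's body (76 mm by 85 mm) begins 54 mm behind the grasp point. The pads swing forward as they close: fully open they stand 13 mm farther back than shut.
Start: joints at [1.292, 0.332, -0.065, 1.46, 0.022, 1.35, -0.088], TCP at [0.158, -0.605, 0.245] pointing down, gripper open.
Joint ranges: [-2.6, 2.6], [-0.5, 2.12], [-1.47, 1.34], [0.16, 2.42], [-1.27, 4.41], [0.06, 2.06], [-2.6, 2.6]. Speed limits (rad/s): [2.22, 2.22, 2.79, 2.79, 3.14, 3.14, 3.14].

## Interface

Orientations are given as a unit quaternion [x, y, z, w].
In Python, from workcell import status, viewer, manip gives the robot as it stands.
- The arm moves only by the tool play_rows, never from a script. Its argument "plan" is one flat list of numbers, 7 for each row, row after row: the turn, a rotation vector about the tool's x, y, z in degrees, then the shift along the tool's x, y, z in m, then the opening, from 0 (shut) to 1 (fully open). In form: [ax, ay, az, dx, dy, dz, grip, ax, ay, az, dx, dy, dz, grip, ...]. A call has 1 to 20 rows; each row is the pose to reach, as a shift and turn from the pose commanded when the call began, along the tool's axes at that moment; what a row does not reach only later rows make up. A row lasts 1/8 s, in which the tool goes at most 62.5 mm and 10.7 degrees, less where a joint would pass 70% of its speed; a pose out of reach is approached as far as the arm can. A call with a gripper value outside its range is refused whole. The fingers move at their own pace and stop on an object; "squeeze" is the grip in N (left out, the last holds). Time passes only in rows, so rows that repeat a pose let the fingers close. It gives the time, the measured TCP pose, the force, the opening and the grip force at its end, in the units of the state.
- status.get_obs(): the state, without advancing time (a new reading comes with each control period).
- viewer.camera(name): name is "scene" or "top" or "wrist"; returns the picture (400x640x3 uint8, red, green, blue); there is no depth.
- viewer.camera_model(name): a dict with "fx", "fy", "cx", "cy" (pixels), "R" (3x3) and "t" (3): a world point X has camera coordinates R X + t. Camera axes: x right, y down, z forward; pixel columns grow to the right and rows downward; lengths in m; the calibration is good to about 2 mm. The wrist camera is an equidistant fisheye: a pixel r from the principal point sees the ray r / f radians off the axis. A picture is of the moment at which its call begins: read the wrist's pose just before it. camera_model takes no time and is no camera call; for the wrist camera it gives the pose at the moment of the call.
- manip.hand_in(): hands the job in; it is judged then, once.
The state is a dict: "clock": time; "joint_pos": joint angles; "joint_velocities": joint speeds; "tau": joint torques, N m; "position": TCP position; "ee_rot": TCP orientation; "ft_force": force on the tool from outside, world axes, zero at the start; "torque": the same for the moment, N m; "grip_width": opening from 0.0 (shut) to 1.0 (fully open); "grasp_force": force on a finger pad.
Only numpy, scipy, OpenCV 4.12 (cv2) and the standard library are available. Lean on these libraries where they do the work, as an engineer would, in place of code of your own. Each camera call takes 0.05 s, during which the arm holds its last target. There are 200 camera calls.

## Working session

There is one attempt and no reset: what is moved stays moved. The work goes in short steps, Python scripts to look and compute and a tool call to move; the robot and the scene stay as the last step left them, time stands still between calls to the robot, and variables do not carry over. Pictures are saved under pics/ and viewed, at most 10 in all, crops included, and the job is handed in when it is done.

Besides the shell and the picture viewer there is one more tool, called as name(argument=value, ...) on one line, values as JSON. play_rows: Moves the arm, as the interface text tells. Its arguments: {"type":"object","properties":{"plan":{"type":"array","items":{"type":"number"}},"squeeze":{"type":"number"}},"required":["plan"]}

```bash
mkdir -p pics
python3 - <<'E'
from workcell import status, viewer, manip
import cv2,numpy as np
o=status.get_obs(); print(o['position'],o['ee_rot'],o['clock'],manip.tip_extent)
for n in("scene","top"):
    cv2.imwrite(f"pics/{n}0.png",viewer.camera(n)[:,:,::-1]); m=viewer.camera_model(n); print(n,m)
E
```

```text
[ 0.1580563  -0.60430876  0.24450332] [ 9.91830683e-01  1.27559320e-01 -1.16410759e-04 -7.09407049e-04] 0.0 0.014
scene {'fx': 412.2592943237231, 'fy': 412.2592943237231, 'cx': 319.4136040201141, 'cy': 195.95872139580155, 'R': array([[-0.08367725,  0.99640305, -0.01338181],
       [ 0.68305951,  0.04757484, -0.7288116 ],
       [-0.72555346, -0.07012552, -0.68458351]]), 't': array([ 0.04378279, -0.33321601,  1.09998567])}
top {'fx': 396.57955112290824, 'fy': 396.57955112290824, 'cx': 319.4094867012467, 'cy': 195.69897679964524, 'R': array([[ 0.01553564, -0.99885466, -0.04525492],
       [-0.9955073 , -0.01122395, -0.09401718],
       [ 0.09340156,  0.04651222, -0.99454148]]), 't': array([0.01216631, 0.5589119 , 0.63262547])}
```

View pics/top0.png

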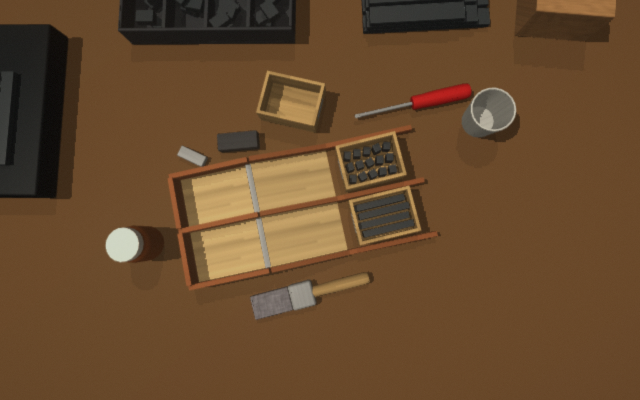

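View pics/scene0.png

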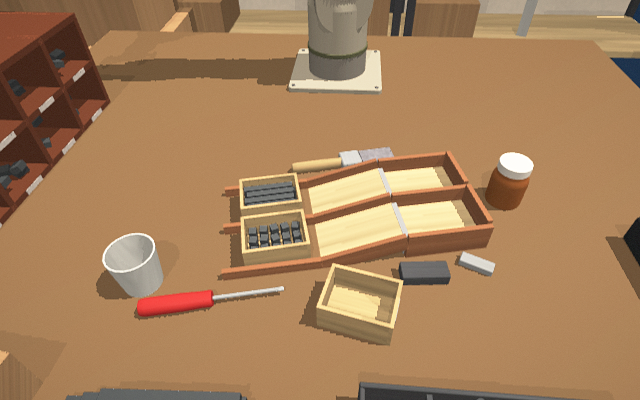

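The bars tote is in the near lane (top view, around pixel 385,215). The slugs tote is in the far lane (370,160). The lanes run right to left in the top view, with the lip from about (248,165) to (268,268).

```bash
cat > h.py <<'E'
import numpy as np
from workcell import viewer
def ray(px,z,name="top"):
    m=viewer.camera_model(name); R=np.array(m['R']); c=-R.T@m['t']
    d=R.T@np.array([(px[0]-m['cx'])/m['fx'],(px[1]-m['cy'])/m['fy'],1])
    return c+d*(z-c[2])/d[2]
E
python3 - <<'E'
from h import *
from workcell import viewer
import cv2
im=cv2.imread("pics/top0.png")
cv2.imwrite("pics/crop.png",cv2.resize(im[120:300,160:450],None,fx=2.75,fy=2.75,interpolation=cv2.INTER_CUBIC))
p={k:ray(*v)[:2].round(4) for k,v in dict(divR=((424,181),.018),lowR=((437,234),.018),upR=((411,128),.018),lipU=((252,165),.032),lipL=((268,268),.032),
 b1=((349,203),.045),b2=((414,188),.045),b3=((420,236),.045),b4=((358,244),.045),s1=((336,141),.045),s2=((400,134),.045),s3=((407,178),.045),s4=((342,189),.045)).items()}
for k,v in p.items(): print(k,v)
d=p['upR']-p['lowR']; print(np.linalg.norm(d),np.degrees(np.arctan2(d[1],d[0])))
E
```

```text
divR [ 0.5861 -0.1544]
lowR [ 0.4983 -0.1748]
upR [ 0.6764 -0.1334]
lipU [0.6085 0.1332]
lipL [0.4389 0.1015]
b1 [ 0.5457 -0.029 ]
b2 [ 0.5711 -0.1326]
b3 [ 0.4947 -0.1415]
b4 [ 0.4805 -0.0438]
s1 [ 0.647  -0.0069]
s2 [ 0.6591 -0.1107]
s3 [ 0.5871 -0.1216]
s4 [ 0.5682 -0.0175]
0.18284848919255525 13.086214803694943
```

View pics/crop.png

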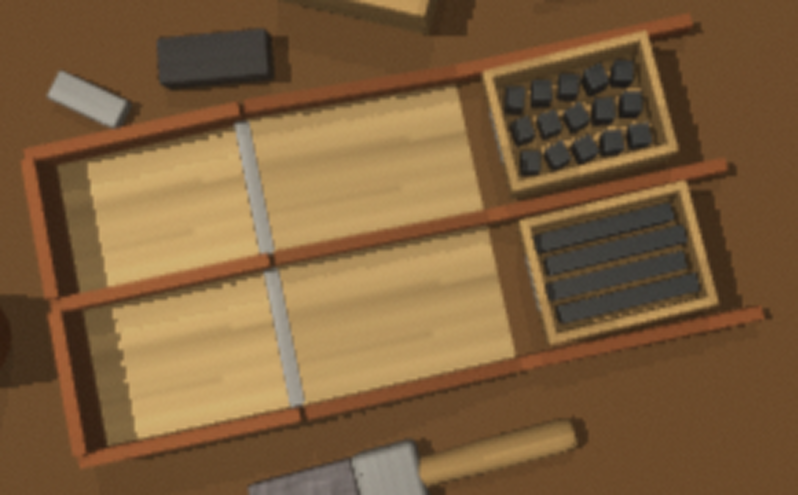

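The crop gives sharper corners: bars tote rim at (521,222), (687,183), (718,302) and (553,343). The far lip edge runs from (237,125) to (295,407), and the ramp foot from (490,230) to (514,355).

Run:
```python
from h import *
f=lambda x,y,z: ray((160+(x+.5)/2.75-.5,120+(y+.5)/2.75-.5),z)[:2]
a=f(237,125,.032);b=f(295,407,.032)
foot=[f(*q,0) for q in((462,88),(482,207),(490,230),(514,355))]
ends=[f(*q,.018) for q in((693,22),(730,167),(765,314))]
lip=(a+b)/2
e=ends[1]
u=[(a-b),foot[0]-foot[3],ends[0]-ends[2]]
for w in u: print('across deg',np.degrees(np.arctan2(w[1],w[0])))
d=lip-e; print('along deg',np.degrees(np.arctan2(d[1],d[0])),np.linalg.norm(d))
th=np.arctan2(d[1],d[0]); X=np.array([np.cos(th),np.sin(th)]);Y=np.array([-X[1],X[0]])
org=e+.150*X; org2=lip-.138*X; O=(org+org2)/2; print('org',org,org2)
loc=lambda p:[((p-O)@X).round(4),((p-O)@Y).round(4)]
for p in foot: print('foot',loc(p))
t=[f(*q,.045) for q in((521,222),(687,183),(718,302),(553,343))]
for p in t: print('tote',loc(p))
print('c',np.mean(t,0),loc(np.mean(t,0)))
for x in(-.165,-.13,.146): print(x,O+x*X+.046*Y, O+x*X-.046*Y)
print('X',X)
```

```text
across deg 13.432614066653962
across deg 11.625194358589688
across deg 13.12955335367289
along deg 102.76729798051217 0.286717803453747
org [ 0.55399707 -0.00998016] [ 0.55428042 -0.01123066]
foot [np.float64(-0.0009), np.float64(-0.0864)]
foot [np.float64(0.0026), np.float64(-0.0095)]
foot [np.float64(0.0008), np.float64(0.0057)]
foot [np.float64(0.0026), np.float64(0.0847)]
tote [np.float64(-0.0172), np.float64(0.0082)]
tote [np.float64(-0.1164), np.float64(0.0062)]
tote [np.float64(-0.1181), np.float64(0.0771)]
tote [np.float64(-0.0203), np.float64(0.0807)]
c [ 0.52717209 -0.08642432] [np.float64(-0.068), np.float64(0.0431)]
-0.165 [ 0.54573973 -0.18169152] [ 0.63546509 -0.16136026]
-0.13 [ 0.53800501 -0.14755687] [ 0.62773037 -0.12722562]
0.146 [0.47701125 0.12161921] [0.56673661 0.14195046]
X [-0.22099189  0.97527565]
```

play_rows(plan=[-0.0,0,-10,0.05,-0.033,0,0.5,0,0,-20,0.1,-0.066,0,0,0,0,-30,0.15,-0.1,0,0,0,0,-40,0.2,-0.131,0,0,0,0,-48,0.25,-0.164,0,0,0,0,-56,0.3,-0.197,0,0,0,0,-64,0.35,-0.23,0,0,0,0,-72,0.4,-0.262,0,0,0,0,-80,0.44,-0.288,0,0,0,0,-88.1,0.47,-0.308,0,0,0,0,-88.1,0.482,-0.3156,0,0,0,0,-88.1,0.482,-0.3156,0.04,0,0,0,-88.1,0.482,-0.3156,0.08,0,0,0,-88.1,0.482,-0.3156,0.12,0,0,0,-88.1,0.482,-0.3156,0.12,0,0,0,-88.1,0.482,-0.3156,0.12,0])

```text
clock: 2.1
position: [0.5452, -0.1781, 0.1269]
ee_rot: [0.625, 0.781, 0.0, 0.001]
ft_force: [0.5, -0.5, 1.3]
grip_width: -0.001
grasp_force: 0.0
```

```bash
cat > st.py <<'E'
from h import *
from workcell import status
from scipy.spatial.transform import Rotation as Ro
import cv2,sys
o=status.get_obs(); O=np.array([.55414,-.0106]);X=np.array([-.22099,.97528]);Y=np.array([-X[1],X[0]])
p=np.array(o['position']);T=Ro.from_quat(o['ee_rot']).as_matrix()
print(o['clock'],'rack',(p[:2]-O)@X,(p[:2]-O)@Y,'z',p[2],'F',np.round(o['ft_force'],1),'grip',o['grip_width'])
print('X in tool',T.T@np.r_[X,0],'Y in tool',T.T@np.r_[Y,0])
for n in sys.argv[1:]: cv2.imwrite("pics/%s_%.0f.png"%(n,o['clock']*100),viewer.camera(n)[:,:,::-1])
E
python3 st.py scene; ls pics
```

```text
2.1 rack -0.1613614443379292 0.045760058107419684 z 0.1268935228313738 F [ 0.5 -0.5  1.3] grip -0.0014809805829778418
X in tool [ 1.00000117 -0.00207011 -0.00101802] Y in tool [-0.00207139 -1.00000089 -0.00125673]
crop.png
scene0.png
scene_210.png
top0.png
```

play_rows(plan=[0,0,0,0,0,0.045,0,0,0,0,0,0,0.085,0,0,0,0,0,0,0.085,0,0,0,0,0.01,0,0.085,0,0,0,0,0.02,0,0.085,0,0,0,0,0.03,0,0.085,0,0,0,0,0.04,0,0.085,0,0,0,0,0.05,0,0.084,0,0,0,0,0.06,0,0.083,0,0,0,0,0.07,0,0.082,0,0,0,0,0.08,0,0.081,0,0,0,0,0.09,0,0.08,0,0,0,0,0.1,0,0.079,0,0,0,0,0.11,0,0.078,0,0,0,0,0.12,0,0.077,0,0,0,0,0.13,0,0.076,0,0,0,0,0.14,0,0.075,0])

```text
clock: 4.28
position: [0.5135, -0.0402, 0.0503]
ee_rot: [0.624, 0.781, -0.0, -0.0]
ft_force: [0.9, -4.3, -1.8]
grip_width: 0.004
grasp_force: 2.0
```

```bash
python3 st.py scene; mv pics/scene_*[0-9].png pics/ 2>/dev/null; ls pics
```

```text
4.275 rack -0.019836684894040727 0.04620233617631267 z 0.05032457559148264 F [ 0.9 -4.3 -1.8] grip 0.003925431693353595
X in tool [ 1.00000383e+00 -8.17201791e-05 -1.33058574e-05] Y in tool [-8.17180309e-05 -1.00000381e+00  1.61369979e-04]
crop.png
scene0.png
scene_210.png
scene_428.png
top0.png
```

View pics/scene_428.png

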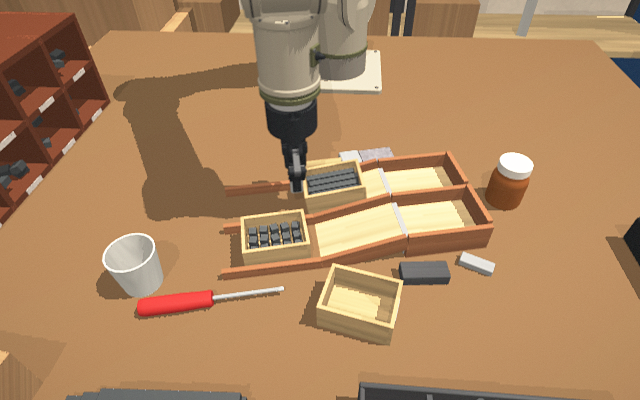

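The tote of bars is square on the ramp at about (335,185), with the fingers behind it at (297,185). The slugs tote has not moved.

play_rows(plan=[0,0,0,0.01,0,-0.001,0,0,0,0,0.02,0,-0.003,0,0,0,0,0.03,0,-0.004,0,0,0,0,0.04,0,-0.006,0,0,0,0,0.05,0,-0.007,0,0,0,0,0.06,0,-0.009,0,0,0,0,0.07,0,-0.01,0,0,0,0,0.08,0,-0.012,0,0,0,0,0.09,0,-0.013,0,0,0,0,0.1,0,-0.014,0,0,0,0,0.107,0,-0.015,0,0,0,0,0.114,0,-0.015,0,0,0,0,0.121,0,-0.015,0,0,0,0,0.128,0,-0.015,0,0,0,0,0.135,0,-0.015,0,0,0,0,0.141,0,-0.015,0,0,0,0,0.146,0,-0.015,0,0,0,0,0.15,0,-0.015,0,0,0,0,0.15,0,-0.015,0])

```text
clock: 6.7
position: [0.4806, 0.1061, 0.0654]
ee_rot: [0.624, 0.781, 0.0, -0.0]
ft_force: [-0.6, 0.8, -0.0]
grip_width: -0.0
grasp_force: 0.0
```

```bash
python3 st.py scene; ls pics
```

```text
6.7 rack 0.1300415978870917 0.04597576016063886 z 0.06540319718451298 F [-0.6  0.8 -0. ] grip -0.0002559325058929252
X in tool [1.00000367e+00 3.77728398e-04 4.29029679e-04] Y in tool [ 3.77847442e-04 -1.00000372e+00 -2.77425868e-04]
crop.png
scene0.png
scene_210.png
scene_428.png
scene_670.png
top0.png
```

View pics/scene_670.png

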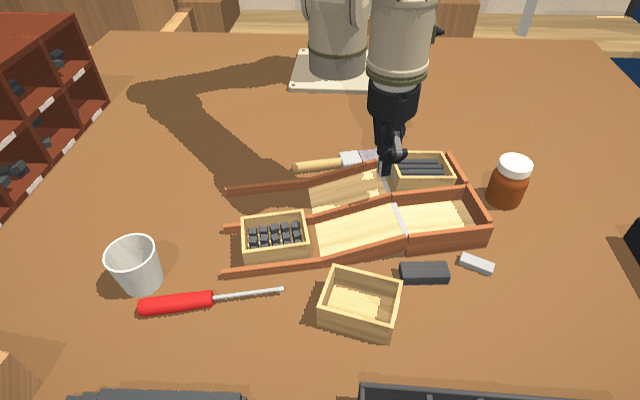

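The tote appears to have dropped into the bay at about (422,170), with no contact force left. I'll back away, raise the tool and check from above.

play_rows(plan=[0,0,0,-0.03,0,0,0,0,0,0,-0.05,0,-0.03,0,0,0,0,-0.08,0,-0.08,0,0,0,0,-0.13,0,-0.12,0,0,0,0,-0.18,0,-0.13,0,0,0,0,-0.23,0,-0.13,0,0,0,0,-0.28,0,-0.13,0,0,0,0,-0.28,0,-0.13,0])

```text
clock: 7.75
position: [0.5423, -0.1722, 0.1948]
ee_rot: [0.627, 0.779, -0.0, 0.0]
ft_force: [-0.4, 0.6, -0.2]
grip_width: 0.001
grasp_force: 0.0
```

```bash
python3 st.py top
python3 - <<'E'
import cv2,glob
a=cv2.imread(sorted(glob.glob('pics/top_*.png'))[-1])[120:300,160:450]
b=cv2.imread(glob.glob('pics/scene_670.png')[0])
from workcell import viewer
s=viewer.camera('scene')[130:270,220:510,::-1]
f=lambda i:cv2.resize(i,None,fx=2,fy=2,interpolation=cv2.INTER_CUBIC)
cv2.imwrite('pics/fin.png',cv2.vconcat([f(a)[:300],f(s)]))
E
```

```text
7.75 rack -0.15493168336320695 0.04729302197312762 z 0.1948372932527107 F [-0.4  0.6 -0.2] grip 0.0013834541954895244
X in tool [ 9.99981343e-01 -6.69500041e-03 -3.86594888e-04] Y in tool [-6.69489881e-03 -9.99981384e-01  2.63502196e-04]
```

View pics/fin.png

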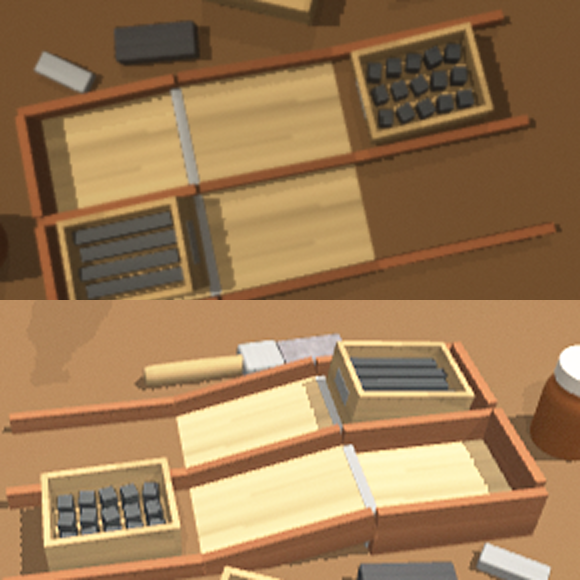

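The tote of bars is in the upper bay behind the lip, with its rear rim at (177,199)-(192,292), and the slugs tote is in place. One numeric check on position and flatness:

Run:
```python
from h import *
O=np.array([.55414,-.0106]);X=np.array([-.22099,.97528]);Y=np.array([-X[1],X[0]])
g=lambda u,v:(160+(u+.5)/2-.5,120+(v+.5)/2-.5)
s=lambda u,v:(220+(u+.5)/2-.5,130+(v-300+.5)/2-.5)
for n,t,c in(("rear near divider",(177,199),(358,417)),("front near divider",(57,222),(473,386))):
    p=ray(g(*t),.065)[:2]-O; print(n,'top@.065',p@X,p@Y)
    # two-view triangulation
    A=[];b=[]
    for px,nm in((g(*t),"top"),(s(*c),"scene")):
        a0=ray(px,0,nm);a1=ray(px,.2,nm);d=(a1-a0)/np.linalg.norm(a1-a0);P=np.eye(3)-np.outer(d,d);A.append(P);b.append(P@a0)
    q=np.linalg.solve(sum(A),sum(b)); print('tri',(q[:2]-O)@X,(q[:2]-O)@Y,q[2])
```

```text
rear near divider top@.065 0.14446845934326008 0.005631900613433466
tri 0.1467775059484601 0.00472762464725541 0.05346403802435342
front near divider top@.065 0.24122447444712658 0.003624942234660968
tri 0.23889462215519283 0.004137882347141615 0.0748864228058848
```

Run:
```python
import cv2
from workcell import viewer
s=viewer.camera('scene')[135:215,360:480,::-1]
cv2.imwrite('pics/z.png',cv2.resize(s,None,fx=6,fy=6,interpolation=cv2.INTER_CUBIC))
```

```text
(no output)
```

View pics/z.png

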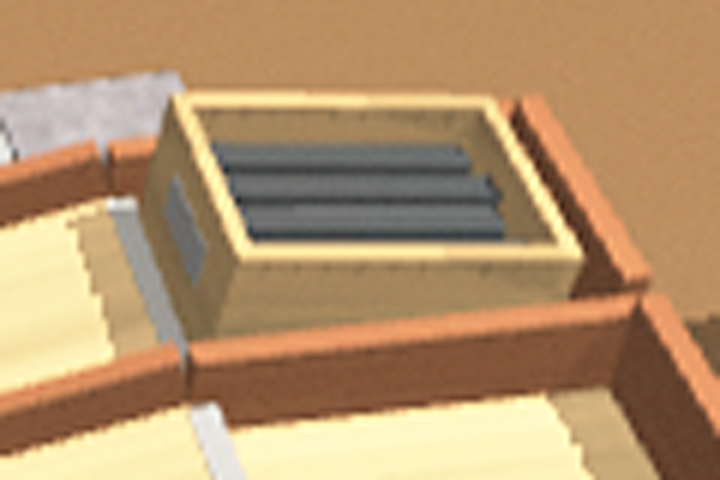

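The zoom shows the rear rim standing higher: the rim runs (238,262)->(582,258), but the wall below it runs (190,345)->(640,300). The tote may still be resting on the lip, so I'll triangulate.

Run:
```python
from h import *
O=np.array([.55414,-.0106]);X=np.array([-.22099,.97528]);Y=np.array([-X[1],X[0]])
g=lambda u,v:(160+(u+.5)/2-.5,120+(v+.5)/2-.5)
s=lambda u,v:(360+(u+.5)/6-.5,135+(v+.5)/6-.5)
for n,t,c in(("rear",(177,199),(238,263)),("front",(57,222),(584,258))):
    A=[];b=[]
    for px,nm in((g(*t),"top"),(s(*c),"scene")):
        a0=ray(px,0,nm);a1=ray(px,.2,nm);d=(a1-a0)/np.linalg.norm(a1-a0);P=np.eye(3)-np.outer(d,d);A.append(P);b.append(P@a0)
    q=np.linalg.solve(sum(A),sum(b)); print(n,(q[:2]-O)@X,(q[:2]-O)@Y,q[2])
```

```text
rear 0.14394998045350604 0.006073104210975352 0.07376910414747939
front 0.24231344905018248 0.0033657659518068835 0.06480317416828
```

The rear rim is 9 mm higher than the front, so the rear edge is still on the lip. I'll go back and push about 8 mm further.

play_rows(plan=[0,0,0,0.05,0,0,0,0,0,0,0.1,0,0.01,0,0,0,0,0.15,0,0.02,0,0,0,0,0.2,0,0.05,0,0,0,0,0.22,0,0.1,0,0,0,0,0.24,0,0.125,0,0,0,0,0.255,0,0.133,0,0,0,0,0.265,0,0.133,0,0,0,0,0.272,0,0.133,0,0,0,0,0.278,0,0.133,0,0,0,0,0.281,0,0.133,0,0,0,0,0.284,0,0.133,0,0,0,0,0.286,0,0.133,0,0,0,0,0.288,0,0.133,0,0,0,0,0.289,0,0.133,0,0,0,0,0.289,0,0.133,0])

```text
clock: 9.9
position: [0.4786, 0.1143, 0.0623]
ee_rot: [0.624, 0.781, 0.0, -0.0]
ft_force: [0.2, -2.4, -0.6]
grip_width: 0.001
grasp_force: 1.2
```

```bash
python3 st.py
```

```text
9.9 rack 0.1385457641050741 0.04609323198746486 z 0.062263461012821285 F [ 0.2 -2.4 -0.6] grip 0.0007582102400338457
X in tool [ 1.00000382e+00 -6.99923735e-05  7.00674911e-05] Y in tool [-6.99942298e-05 -1.00000383e+00  2.64900227e-05]
```

play_rows(plan=[0,0,0,-0.03,0,0,0,0,0,0,-0.05,0,-0.03,0,0,0,0,-0.08,0,-0.08,0,0,0,0,-0.13,0,-0.12,0,0,0,0,-0.18,0,-0.13,0,0,0,0,-0.23,0,-0.13,0,0,0,0,-0.28,0,-0.13,0,0,0,0,-0.28,0,-0.13,0,0,0,0,-0.28,0,-0.13,0])

```text
clock: 11.02
position: [0.5405, -0.1576, 0.1921]
ee_rot: [0.624, 0.782, 0.001, -0.0]
ft_force: [-0.8, 0.8, 0.2]
grip_width: 0.001
grasp_force: 0.0
```

Run:
```python
import cv2
from workcell import viewer
s=viewer.camera('scene')[135:215,360:480,::-1]
t=viewer.camera('top')[190:290,170:290,::-1]
f=lambda i,k:cv2.resize(i,None,fx=k,fy=k,interpolation=cv2.INTER_CUBIC)
cv2.imwrite('pics/z2.png',cv2.vconcat([f(s,3),f(t,3)]))
```

```text
(no output)
```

View pics/z2.png

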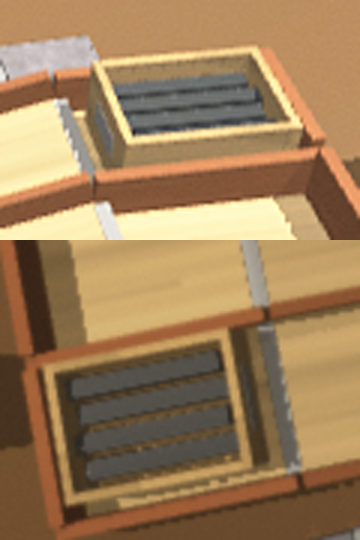

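Now the rim edge (130,141)->(300,125) is parallel to the wall, so the tote is flat, and there is a gap behind the lip. I'll check the position and hand in if it is good.

Run:
```python
from h import *
from workcell import manip
O=np.array([.55414,-.0106]);X=np.array([-.22099,.97528])
g=lambda u,v:(170+(u+.5)/3-.5,190+(v+.5)/3-.5)
r=[(ray(g(*q),.065)[:2]-O)@X for q in((231,91),(252,226),(38,126),(70,270))]
c=np.mean(r); print(r,c)
if .186<c<.208: print(manip.hand_in())
```

```text
[np.float64(0.1471434959962232), np.float64(0.14957877462774122), np.float64(0.25075025656328487), np.float64(0.24713345219742527)] 0.19865149484616862
the job is handed in; nothing more can be done
None
```

I pushed the tote of bars up its ramp and over the lip. It now sits flat in the upper bay at about x = 199 mm, within the 184–208 mm allowed. The slugs tote was not touched, and the job is handed in; the hand-in gave no verdict.

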